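Pop the battery hatch on its push-push catch

TASK

Open the battery box with the green hatch: with the fingertips press once on the round pad of the green hatch until its push-push catch lets go, then back off so the hatch springs up, and watch for about two seconds, touching nothing, that it stays open. Do not push the hatch down again, do not pick up or shift either box, leave the orange hatch shut, and leave the small things lying around where they are.

Things in the scene. Friction and masses are not known exactly. Their poses are not given: they have to be found in the camera images.
- case_green: white battery box with a green hatch as its top, loose, 0.8 kg, 100 mm (x) by 92 mm (y), walls 46 mm high, top of the shut hatch 55 mm above the bench. Origin: centre of the underside. x points from the front (vent slits, small socket) to the rear, where the hinge lies along y; z is up.
- case_orange: the same battery box with an orange hatch; same size, origin and axes. It is not to be opened.
- pad_green (a point): centre of the top of the black round pad with a grey middle (26 mm across, 2.5 mm high) on the green hatch, the place to press; when shut 58 mm above the bench, 20 mm in front of the box's centre, 64 mm from the hinge, 22 mm from the free front edge. The hatch is 85 x 80 x 8 mm; nothing stands above it.
- hatch_green (a joint): hinge angle of the green hatch, rad: 0 shut, negative pressed in (stop -0.125, pad 8 mm down), positive open (stop 0.7). It takes 3 N at the pad; past -0.09 (6 mm) the catch lets go, the hatch follows the withdrawing finger up, springs to 0.7 (front edge 55 mm up) and stays. Pressed less, it latches again. Pushing the open hatch fully in latches it again.
- catch_green (a joint): sideways position in m of the small follower hidden inside the green box's catch: 0 = latched, above 0.005 = let go, about -0.016 = hatch has sprung up and the catch is set for the next press. Cannot be seen or touched.
- hatch_orange (a joint): hinge angle of the orange hatch in rad, same meaning as for the green one; 0 = shut, to be left so.
- pot: small clear parts pot with a dark blue lid, 43 mm across, 31 mm high, standing loose between the boxes; origin at the centre of its underside.
- blank: tan oblong workpiece with rounded ends, 30 x 60 x 10 mm, loose; origin at the centre of its underside.
- eraser: blue and white eraser, 18 x 43 x 12 mm, loose; origin at the centre of its underside.

How it is judged:
By the outcome, as a careful person would: the job done as asked, in the order asked, and still so for the second after the job is handed in, with the robot touching nothing.
It also fails if it takes over 37 s, if anything falls off the work surface, if the arm or the gripper's body presses on something with over 40 N, if the wrist force passes 120 N, or if a joint passes its speed limit or range.

ROBOT

A 6-joint arm with a two-finger parallel gripper is mounted at the origin on the work surface; the furniture and walls round the work are solid. World frame = base frame: x ahead of the robot, y to its left, z up, the work surface at z = 0. Lengths are in m, angles in rad, forces in N, time in s.
With the tool pointing down it reaches from about 0.35 to 0.775 m from the base axis. Payload 7.3 kg.
Tool frame: the origin (TCP) lies at the very end of the fingers, on their centre line; the grasp point (between the pads) lies 19 mm behind it; z points along the fingers, y is the line along which they close (so a half turn about z gives the same grasp; the last joint's range is limited). The gripper opens to 92 mm and grips with 3 to 60 N. Pads are 19 mm wide; open, the fingers measure 130 mm over their backs; the gripper's body (75 mm by 190 mm) begins 47 mm behind the grasp point.
Start: joints at [-1.387, 0.342, 1.524, -0, 1.275, -0.146], TCP at [0.17, -0.497, 0.19] pointing down, gripper open.
Joint ranges: [-2.53, 2.53], [-0.77, 2.02], [0.04, 2.7], [-1, 4.14], [0.28, 2.66], [-3.11, 3.11]. Speed limits (rad/s): [2.57, 2.57, 3.14, 3.14, 3.14, 3.14].

INTERFACE

Orientations are given as a unit quaternion [w, x, y, z].
In Python, from station import manip, eoat, capture, job, regions_of, landmark_of, readout gives the robot as it stands. The module is installed in compiled form; this text tells all that it offers. Calls block until the motion is done:
- manip.move_pose(position, orientation): joint-space move of the TCP to a pose.
- manip.move_linear(position, attitude=None, feed=0.15): straight line of the TCP; attitude=None keeps the orientation; feed is the mean speed in m/s.
- manip.movej(angles): joint-space move.
- eoat.let_go() and eoat.close(grasp_force=None): open the fingers fully, or close them until they stop; grasp_force is the grip in N (None keeps the last).
- manip.wait(seconds).
- manip.ik(position, orientation): joint angles nearest the present ones, or None.
- capture(name): name is "scene" or "side" or "wrist"; returns a dict with "frame" (420x560x3 uint8, red, green, blue), "fx", "fy", "cx", "cy" (pixels), "k1" (the pictures are not rectified: a ray, as slopes to the right and down, at radius r is drawn at 1 + k1 r^2 times it, then the intrinsics apply), "view" (4x4, takes a point from world to camera coordinates); the wrist camera has in their place "mount" (4x4, takes a point from camera to tool coordinates, whose origin is the TCP and whose axes are the flange's). Camera axes: x right, y down, z forward; pixel columns grow to the right and rows downward; lengths in m; the calibration is good to about 2 mm. A picture is of the moment at which its call begins: read the wrist's pose just before it. There is no depth.
A pose or a line that the arm cannot do raises manip.PlanningError and nothing moves.
- job.job_done(): hands the job in; it is judged then, once.
Trained networks look in the newest picture that a camera, given by its name, has taken for a name from the list of things; names that differ only in an ending like _2 or _b are one class to them, and where a whole thing is asked for, a point or a joint stands for the part that bears it (a point fixed in the world has none). Each returns a list of dicts, best first, with "conf" (0 to 1); they miss things now and then, are a little off and sometimes report something else, mostly with a low value. They report only what shows in the picture. A call takes as long as a camera call.
- regions_of(target, camera): "region" (420x560 bool, what is visible of it) and "uv" ([column, row] in pixels, amid what is visible of it).
- landmark_of(target, camera): "uv" ([column, row] in pixels: a listed point, or the origin of a listed thing).
Readings, each from a call of its own:
- readout.get_time(): time.
- readout.get_qpos(): joint angles.
- readout.get_qd(): joint speeds.
- readout.get_joint_efforts(): joint torques, N m.
- readout.get_ee_pos(): TCP position.
- readout.get_orientation(): TCP orientation.
- readout.get_wrist_force(): force on the tool from outside, world axes, zero at the start.
- readout.get_torque(): the same for the moment, N m.
- readout.get_width(): opening from 0.0 (shut) to 1.0 (fully open).
- readout.get_grip_force(): force on a finger pad.
Only numpy, scipy, OpenCV 4.12 (cv2) and the standard library are available. Lean on these libraries where they do the work, as an engineer would, in place of code of your own. Each camera call takes 0.05 s, during which the arm holds its last target. There are 200 camera calls.

## Working session

There is one attempt and no reset: what is moved stays moved. The work goes in short steps, each a Python script; the robot and the scene stay as the last script left them, time stands still between calls to the robot, and variables do not carry over. Pictures are saved under pics/ and viewed, at most 10 in all, crops included, and the job is handed in when it is done.

```bash
mkdir -p pics; cat > h.py <<'E'
import numpy as np, cv2
from station import manip, eoat, capture, job, regions_of, landmark_of, readout
def ray(c,uv,view=None):
    x,y=(uv[0]-c["cx"])/c["fx"],(uv[1]-c["cy"])/c["fy"]
    rd=np.hypot(x,y); r=rd
    for _ in range(30): r=rd/(1+c["k1"]*r*r)
    s=r/rd if rd>0 else 1
    V=np.linalg.inv(c["view"] if view is None else view)
    return V[:3,3],V[:3,:3]@np.array([x*s,y*s,1])
def atz(c,uv,z,view=None):
    o,d=ray(c,uv,view); return o+d*(z-o[2])/d[2]
def tri(a,b):
    (o1,d1),(o2,d2)=a,b
    t=np.linalg.lstsq(np.c_[d1,-d2],o2-o1,rcond=None)[0]
    p,q=o1+d1*t[0],o2+d2*t[1]
    return (p+q)/2,np.linalg.norm(p-q)
E
python3 - <<'E'
from h import *
np.set_printoptions(precision=4,suppress=True)
ims=[]
for n in("scene","side"):
    c=capture(n); ims.append(c["frame"]); cv2.imwrite(f"pics/{n}.png",c["frame"][:,:,::-1])
    for t,z in(("pad_green",.058),("case_green",0),("case_orange",0),("pot",0),("blank",0),("eraser",0)):
        for l in landmark_of(t,n)[:2]: print(n,t,np.round(l["uv"],1),round(l["conf"],2),atz(c,l["uv"],z))
    for t in ("hatch_green","hatch_orange"):
        for l in regions_of(t,n)[:2]: print(n,t,np.round(l["uv"],1),round(l["conf"],2),l["region"].sum())
print(readout.get_time(),readout.get_orientation(),readout.get_ee_pos())
E
```

```text
scene pad_green [299.5 217.4] 0.71 [0.4747 0.0582 0.058 ]
scene pad_green [284.7 271.4] 0.67 [ 0.3256 -0.0044  0.058 ]
scene case_orange [369.9 269. ] 0.55 [ 0.4779 -0.1228 -0.    ]
scene pot [300.6 218.7] 0.71 [0.5275 0.0873 0.    ]
scene blank [286.  275.1] 0.64 [ 0.3607  0.0157 -0.    ]
scene hatch_orange [374.7 254.7] 0.93 1328
scene hatch_orange [286.  268.7] 0.42 343
side pad_green [257.2 277.8] 0.77 [0.5238 0.3108 0.058 ]
side case_green [243.9 296.3] 0.67 [0.5529 0.3094 0.    ]
side case_orange [268.2 170.9] 0.91 [ 0.4962 -0.1048  0.    ]
side pot [251.4 224.6] 0.84 [0.5389 0.0973 0.    ]
side blank [321.9 200.5] 0.81 [0.3664 0.018  0.    ]
side blank [245.9 297.6] 0.34 [0.5488 0.3129 0.    ]
side eraser [330.1 285.6] 0.46 [ 0.3737  0.2875 -0.    ]
side hatch_green [241.9 280.1] 0.73 1409
side hatch_orange [268.6 156.7] 0.63 696
0.9 [ 0.0001  0.9864  0.1642 -0.    ] [ 0.17   -0.4967  0.1904]
```

View pics/scene.png

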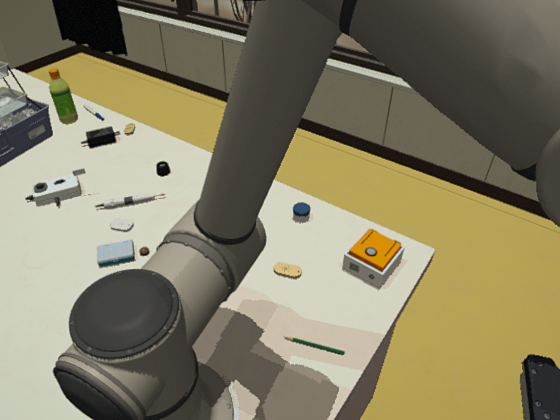

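View pics/side.png

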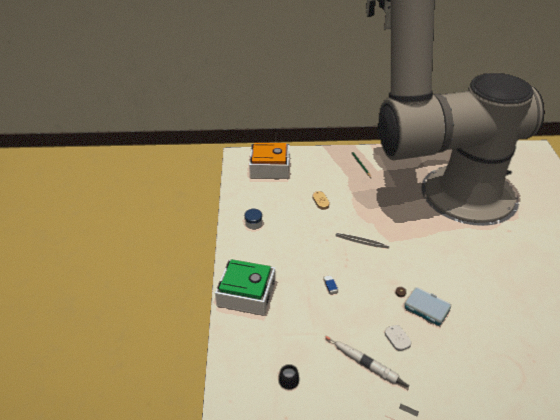

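The side view shows the green hatch at about (247,278), with its pad at (255,278) and the front facing the robot. The scene view shows the orange box at (374,257), and the arm hides the green box. Next I'll close the fingers, move over the green box and look with the wrist camera.

```bash
cat >> h.py <<'E'
from scipy.spatial.transform import Rotation as R
def wcap():
    p=np.array(readout.get_ee_pos()); q=readout.get_orientation()
    c=capture("wrist"); T=np.eye(4); T[:3,:3]=R.from_quat([q[1],q[2],q[3],q[0]]).as_matrix(); T[:3,3]=p
    c["view"]=np.linalg.inv(T@np.array(c["mount"])); return c
np.set_printoptions(precision=4,suppress=True)
E
python3 - <<'E'
from h import *
eoat.close(5)
manip.move_pose([.47,.31,.26],[0,1,0,0])
c=wcap(); cv2.imwrite("pics/w1.png",c["frame"][:,:,::-1]); print(np.array(c["mount"]))
for t,z in(("pad_green",.058),("case_green",0)):
    for l in landmark_of(t,"wrist")[:2]: print(t,l["uv"],l["conf"],atz(c,l["uv"],z))
s=capture("scene")
for l in landmark_of("pad_green","scene")[:2]: print("scene",l["uv"],l["conf"],atz(s,l["uv"],.058))
s=capture("side")
for l in landmark_of("pad_green","side")[:2]: print("side",l["uv"],l["conf"],atz(s,l["uv"],.058))
print(readout.get_time(),readout.get_ee_pos(),readout.get_orientation(),readout.get_wrist_force(),readout.get_width())
E
```

```text
[[-0.0008 -0.9673 -0.2536  0.0684]
 [ 1.     -0.001   0.0006 -0.0003]
 [-0.0009 -0.2536  0.9673 -0.1941]
 [ 0.      0.      0.      1.    ]]
pad_green [280.7, 132.3] 0.94 [0.5265 0.3087 0.058 ]
case_green [289.0, 113.7] 0.74 [0.5482 0.2978 0.    ]
scene [228.7, 169.8] 0.69 [0.5225 0.3039 0.058 ]
side [253.6, 224.8] 0.22 [0.5314 0.159  0.058 ]
5.7083 [0.4701 0.3098 0.26  ] [ 0.      1.     -0.0001 -0.    ] [-0.5524 -0.3558 -0.0425] 0.004513745773651881
```

View pics/w1.png

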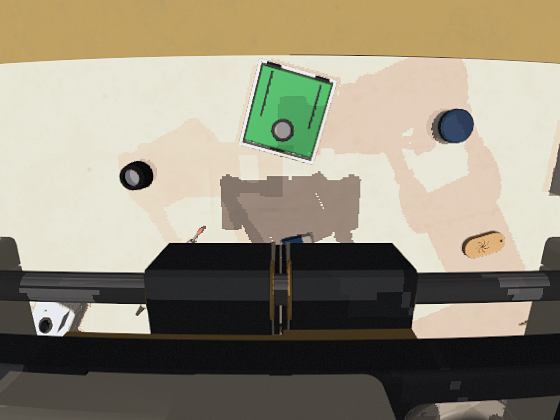

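The wrist view shows the pad at (282,130), which matches the detection, so the pad is at about (0.526, 0.309). The box is yawed roughly -14°, with its front towards the robot. I'll take one closer look, then make a single monotonic, force-guarded press.

```bash
python3 - <<'E'
from h import *
qr=(R.from_euler('z',-14,degrees=True)*R.from_quat([1,0,0,0])).as_quat(); q=[qr[3],qr[0],qr[1],qr[2]]
xb=R.from_quat(qr).as_matrix()[:,0]
p0=np.array([.5265,.3087,0])
try: manip.move_pose(p0-xb*.06+[0,0,.17],q)
except manip.PlanningError as e: print(e); raise
c=wcap(); l=landmark_of("pad_green","wrist")[0]; p=atz(c,l["uv"],.058); print(l,p)
if np.linalg.norm(p[:2]-p0[:2])>.006 or l["conf"]<.6: raise SystemExit("check")
p0[:2]=p[:2]
manip.move_linear(p0+[0,0,.12],q); manip.move_linear(p0+[0,0,.066],feed=.1)
manip.wait(.15); f0=readout.get_wrist_force()[2]; print("f0",f0)
z=.0605
log=[]
while z>.0475:
    manip.move_linear(p0+[0,0,z],feed=.02)
    f=readout.get_wrist_force()[2]-f0; log.append((round(z,4),round(readout.get_ee_pos()[2],4),round(f,1)))
    if f>10: break
    z-=.0006
for r in log: print(*r)
print(readout.get_time(),readout.get_ee_pos(),p0)
E
```

```text
{'uv': [283.9, 128.9], 'conf': 0.93} [0.5278 0.3054 0.058 ]
f0 0.05991446678153666
0.0605 0.0603 0.4
0.0599 0.0599 -0.0
0.0593 0.0593 0.5
0.0587 0.0586 -0.2
0.0581 0.058 0.0
0.0575 0.0574 0.1
0.0569 0.0568 -0.7
0.0563 0.0562 0.1
0.0557 0.0556 -0.1
0.0551 0.055 0.1
0.0545 0.0544 -0.0
0.0539 0.0539 0.4
0.0533 0.0532 0.1
0.0527 0.0526 -0.6
0.0521 0.0521 -0.4
0.0515 0.0514 -0.2
0.0509 0.0509 -1.1
0.0503 0.0502 -0.1
0.0497 0.0496 -0.0
0.0491 0.049 0.1
0.0485 0.0484 -0.1
0.0479 0.0479 0.6
13.4583 [0.5277 0.3054 0.0479] [0.5278 0.3054 0.    ]
```

No contact force showed by z = 0.048, below where the pad should be. I'll look before moving.

```bash
python3 - <<'E'
from h import *
for n in("side","wrist"):
    c=wcap() if n=="wrist" else capture(n)
    f=c["frame"]; 
    if n=="side": f=cv2.resize(f[200:340,160:347],None,fx=4,fy=4,interpolation=cv2.INTER_CUBIC)
    cv2.imwrite(f"pics/{n}2.png",f[:,:,::-1])
print(readout.get_wrist_force(),readout.get_torque(),readout.get_width(),readout.get_time())
E
```

```text
[ 0.8266  0.5903 -0.8567] [ 0.0397 -0.0517  0.0195] 0.007182389096261633 13.5583
```

View pics/side2.png

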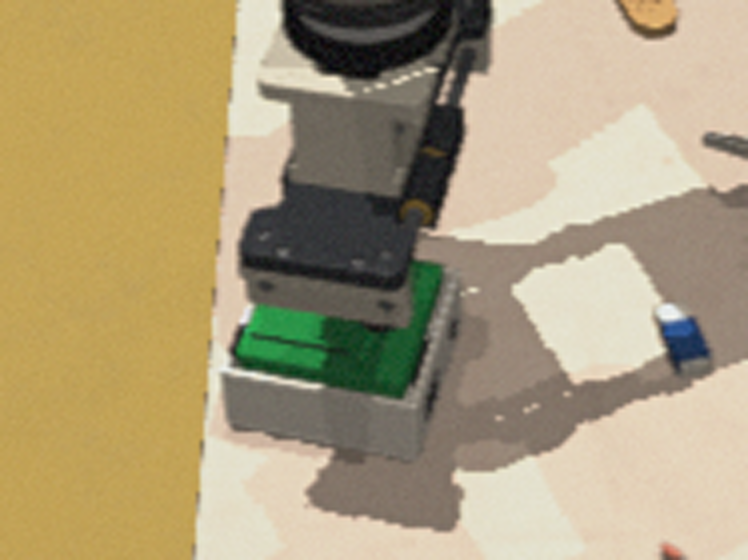

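View pics/wrist2.png

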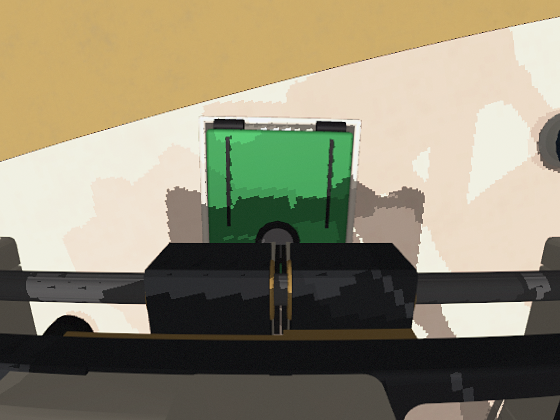

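In the wrist view the pad's middle is at about (277,240), still visible just ahead of the fingers. In the side view the fingertips seem to hover over the hatch. I'll check where the TCP and the pad project.

```bash
cat >> h.py <<'E'
def proj(c,P):
    p=np.array(c["view"])@np.r_[P,1]; x,y=p[:2]/p[2]; k=1+c["k1"]*(x*x+y*y)
    return np.array([c["fx"]*x*k+c["cx"],c["fy"]*y*k+c["cy"]])
E
python3 - <<'E'
from h import *
t=np.array(readout.get_ee_pos()); print("ee",t,readout.get_orientation())
c=wcap(); print("wrist tcp",proj(c,t)); 
w=landmark_of("pad_green","wrist"); print([(l["uv"],round(l["conf"],2)) for l in w])
q=R.from_euler('z',-14,degrees=True).as_matrix()
o=t*[1,1,0]+q@[.02,0,0]
# predicted box hatch corners if pad at TCP xy
for n,P in(("rearL top",[.05,.046,.046]),("rearR top",[.05,-.046,.046]),("pad",[-.02,0,.058])): print(n,proj(c,o+q@P))
for (u,v) in ((201,117),(360,121)): print("wall corner",atz(c,(u,v),.046), "bench",atz(c,(u,v),0))
s=capture("side"); print("side tcp",proj(s,t),"crop",(proj(s,t)-[160,200])*4)
for n,P in(("frontL top",[-.05,.046,.046]),("frontL bot",[-.05,.046,0]),("rearL bot",[.05,.046,0]),("rearL top",[.05,.046,.046])): print(n,(proj(s,o+q@P)-[160,200])*4)
E
```

```text
ee [0.5278 0.3054 0.0479] [-0.      0.9925 -0.1219 -0.    ]
wrist tcp [280.6587 238.6807]
[([274.4, 246.7], 0.72)]
rearL top [198.154  118.6617]
rearR top [362.991  118.5283]
pad [280.6907 244.5674]
wall corner [0.6073 0.3313 0.046 ] bench [0.6104 0.3412 0.    ]
wall corner [0.5836 0.2458 0.046 ] bench [ 0.5812  0.2356 -0.    ]
side tcp [255.3683 279.1281] crop [381.4732 316.5124]
frontL top [418.8145 400.5823]
frontL bot [420.9393 459.0527]
rearL bot [227.5615 425.4665]
rearL top [219.8571 366.9201]
```

The box outline and the TCP both project where they should. The fingers are centred over the pad but not yet in firm contact, so I'll continue the same descent with averaged force readings.

```bash
python3 - <<'E'
from h import *
p0=np.array([.5278,.3054,0]); z=.0475
def F():
    a=[]
    for _ in range(4): a.append(readout.get_wrist_force()); manip.wait(.01)
    return np.mean(a,0)
print(F())
while z>.036:
    manip.move_linear(p0+[0,0,z],feed=.03); f=F(); print(round(z,4),np.round(f,2),np.round(readout.get_ee_pos()[2],4))
    if f[2]>8: break
    z-=.0008
print(readout.get_time())
s=capture("side"); f=cv2.resize(s["frame"][235:325,200:320],None,fx=6,fy=6,interpolation=cv2.INTER_CUBIC)
cv2.imwrite("pics/side3.png",f[:,:,::-1])
E
```

```text
[ 0.4144 -0.458   0.049 ]
0.0475 [-0.13  0.42  0.66] 0.0475
0.0467 [-0.   -0.2   0.01] 0.0467
0.0459 [-0.01 -0.12  0.15] 0.0458
0.0451 [0.13 0.15 0.15] 0.045
0.0443 [-0.07 -0.07  0.04] 0.0443
0.0435 [-0.42 -0.01 -0.03] 0.0434
0.0427 [0.3  0.09 0.17] 0.0426
0.0419 [-0.36 -0.13 -0.02] 0.0419
0.0411 [-0.09  0.3   0.56] 0.0411
0.0403 [ 0.45 -0.05 -0.16] 0.0403
0.0395 [0.4  0.11 0.01] 0.0394
0.0387 [ 0.48 -0.37  0.02] 0.0387
0.0379 [-0.16 -0.04 -0.14] 0.0378
0.0371 [-0.25  0.01 -0.18] 0.037
0.0363 [ 0.31  0.08 -0.02] 0.0363
17.9917
```

View pics/side3.png

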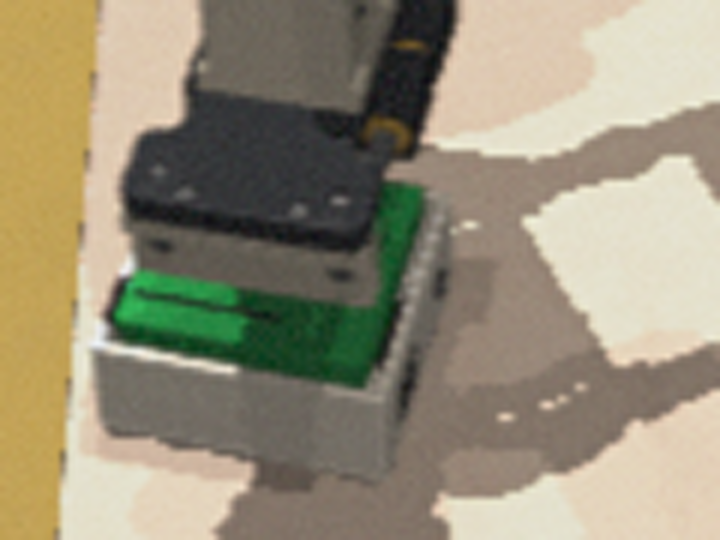

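The tip is nominally at z = 0.036 with no contact, so the visible gripper parts need checking against the tool model. I'll overlay the expected fingertip and body corners on both images.

```bash
python3 - <<'E'
from h import *
t=np.array(readout.get_ee_pos()); q=readout.get_orientation(); M=R.from_quat([q[1],q[2],q[3],q[0]]).as_matrix()
c=wcap(); s=capture("side")
print(c["fx"],readout.get_width(),readout.get_qpos(),readout.get_joint_efforts(),t)
out=[]
for n,k in(("wrist",c),("side",s)):
    big=cv2.resize(k["frame"],None,fx=1,fy=1)[:,:,::-1].copy()
    if n=="side": x0,y0,sc=190,210,4; big=cv2.resize(big[210:340,190:330],None,fx=4,fy=4)
    else: x0=y0=0; sc=1
    for zz,col,X,Y in((0,(0,0,255),.0095,.019),(-.066,(255,0,255),.0375,.095)):
        pts=[((proj(k,t+M@[a*X,b*Y,zz])-[x0,y0])*sc).astype(int) for a,b in((1,1),(1,-1),(-1,-1),(-1,1))]
        cv2.polylines(big,[np.array(pts)],True,col,1); print(n,zz,[p.tolist() for p in pts])
    out.append(big)
cv2.imwrite("pics/ov.png",cv2.resize(np.vstack([cv2.resize(out[0],(560,420))[50:330],cv2.resize(out[1],(560,520))]),None,fx=.75,fy=.75))
E
```

```text
342.09461291509393 0.00871188642986648 [0.399  0.6453 1.4703 0.     1.0259 2.2141] [  0.     -54.5922 -21.1326  -0.0167  -0.0863   0.    ] [0.5278 0.3054 0.0363]
wrist 0 [[312, 223], [248, 223], [249, 253], [311, 253]]
wrist -0.066 [[518, 203], [43, 204], [74, 362], [487, 362]]
side 0 [[253, 260], [234, 317], [271, 323], [289, 266]]
side -0.066 [[232, 58], [125, 341], [286, 369], [374, 79]]
```

View pics/ov.png

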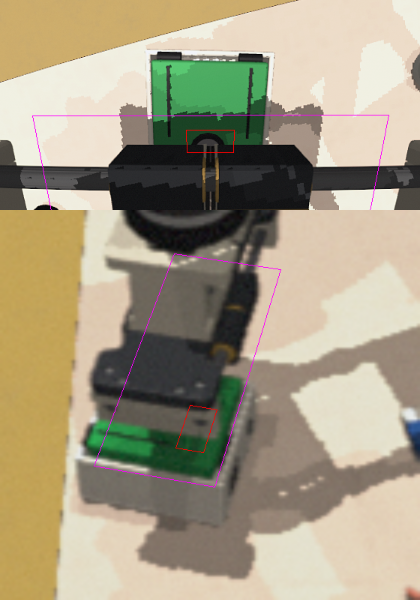

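The overlay shows the pad still uncovered inside the red square where the fingertip should be, and the gripper looks higher than its model. I'll compare the hatch before and now to see whether it has moved.

```bash
python3 - <<'E'
from h import *
a=cv2.imread("pics/side.png"); b=capture("side")["frame"][:,:,::-1]
cr=lambda i:cv2.resize(i[250:322,208:284],None,fx=5,fy=5,interpolation=cv2.INTER_NEAREST)
w=wcap()["frame"][:,:,::-1]
bot=cv2.resize(w[100:250,180:380],None,fx=1.6,fy=1.6)
top=np.hstack([cr(a),cr(b)])
bot=np.hstack([bot,np.zeros((bot.shape[0],top.shape[1]-bot.shape[1],3),np.uint8)])
cv2.imwrite("pics/cmp.png",np.vstack([top,bot]))
g=lambda i:((i[:,:,1].astype(int)-i[:,:,2])>60)
for i in(a,b):
    m=g(i)[250:322,208:284]; ys,xs=np.nonzero(m); print([ (250+ys[xs==x].max()) for x in range(15,62,5) if (xs==x).any()])
    h=cv2.cvtColor(i.astype(np.uint8),cv2.COLOR_BGR2HSV)
E
```

```text
[np.int64(289), np.int64(290), np.int64(291), np.int64(291), np.int64(292), np.int64(294), np.int64(294), np.int64(295), np.int64(288), np.int64(273)]
[np.int64(289), np.int64(289), np.int64(291), np.int64(291), np.int64(270)]
```

View pics/cmp.png

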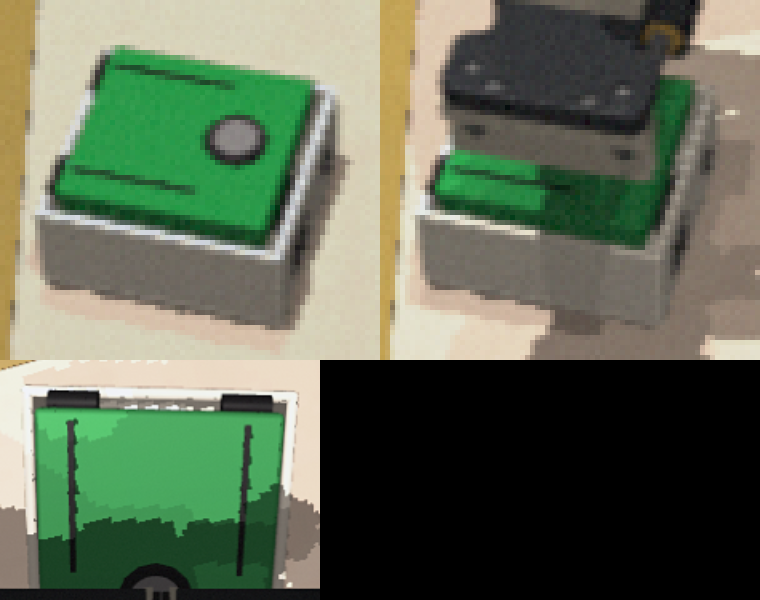

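Comparing before and now, the hatch has not moved and is still shut. The bottom crop shows small tips just above the black block at about full-picture (280,243), so the closed tips sit higher than the TCP suggests. I'll triangulate the block corner and the tip height before going lower.

```bash
python3 - <<'E'
from h import *
t=np.array(readout.get_ee_pos()); q=readout.get_orientation(); M=R.from_quat([q[1],q[2],q[3],q[0]]).as_matrix()
c=wcap(); s=capture("side")
for wu in((145,268),(170,243),(160,255)):
  for su in((222,280),(223,275)):
    p,g=tri(ray(c,wu),ray(s,su)); print(wu,su,M.T@(p-t),round(g,4),p)
# bodies along tool y: wrist ray of tip with tool plane y=0: x->z
V=np.linalg.inv(c["view"]); 
for r in(240,244,248):
    o,d=ray(c,(281,r)); o=M.T@(o-t); d=M.T@d
    print(r,[(X,round((o+d*(X-o[0])/d[0])[2],4)) for X in(-.0095,0,.004,.0095)])
cv2.imwrite("pics/tip.png",cv2.resize(c["frame"][205:345,200:360,::-1],None,fx=4.2,fy=4.2,interpolation=cv2.INTER_NEAREST))
E
```

```text
(145, 268) (222, 280) [ 0.0305 -0.0584 -0.0774] 0.0328 [0.5715 0.3547 0.1137]
(145, 268) (223, 275) [ 0.0316 -0.054  -0.0848] 0.028 [0.5716 0.3501 0.1211]
(170, 243) (222, 280) [ 0.0349 -0.051  -0.0666] 0.0297 [0.574  0.3465 0.1029]
(170, 243) (223, 275) [ 0.0358 -0.0471 -0.0748] 0.025 [0.574  0.3424 0.1111]
(160, 255) (222, 280) [ 0.0327 -0.0542 -0.0715] 0.0316 [0.5726 0.35   0.1079]
(160, 255) (223, 275) [ 0.0338 -0.05   -0.0793] 0.0268 [0.5727 0.3458 0.1157]
240 [(-0.0095, np.float64(0.0243)), (0, np.float64(-0.0024)), (0.004, np.float64(-0.0136)), (0.0095, np.float64(-0.029))]
244 [(-0.0095, np.float64(0.0165)), (0, np.float64(-0.0092)), (0.004, np.float64(-0.02)), (0.0095, np.float64(-0.0349))]
248 [(-0.0095, np.float64(0.0093)), (0, np.float64(-0.0156)), (0.004, np.float64(-0.026)), (0.0095, np.float64(-0.0404))]
```

View pics/tip.png

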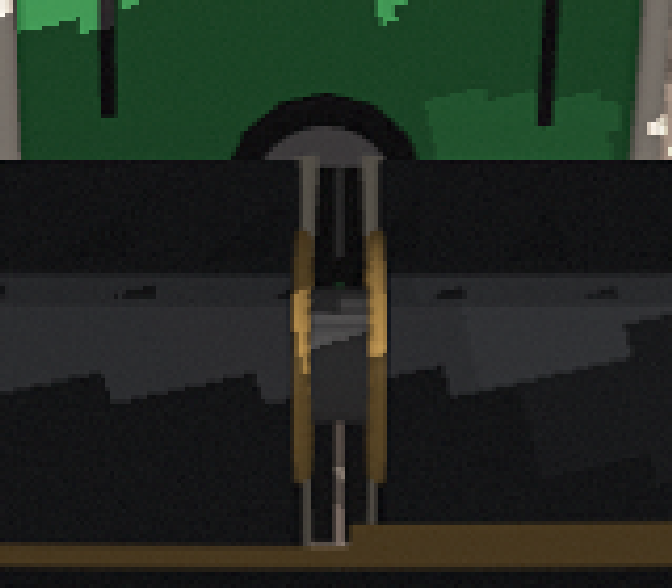

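The tip view shows no fingertip in front of the block edge (row 243), so the real tips lie about 30 mm behind the nominal TCP. That fits both the missing force and the still-shut hatch. The body keeps clear of the box down to a nominal z of about 0.01, so I'll continue the descent with force guarding and retreat once the hatch has reached its stop.

```bash
python3 - <<'E'
from h import *
p0=np.array([.5278,.3054,0]); z=.035; zc=None; log=[]
def F(n=3):
    a=[]
    for _ in range(n): a.append(readout.get_wrist_force()[2]); manip.wait(.006)
    return float(np.mean(a))
while z>.010 and readout.get_time()<29:
    manip.move_linear(p0+[0,0,z],feed=.04); f=F(); log.append((round(z,4),round(f,2)))
    if zc is None and f>1.5: zc=z
    if f>9 or (zc and zc-z>.0095): break
    z-=.0008 if zc else .0013
print(log,"contact",zc,readout.get_time())
if zc and (f>9 or zc-z>.006):
    manip.move_linear(p0+[0,0,.10],feed=.12); manip.move_linear(p0+[0,0,.2],feed=.25)
    print("retreated",readout.get_time())
    s=capture("side"); f=cv2.resize(s["frame"][200:340,160:347],None,fx=4,fy=4); cv2.imwrite("pics/side4.png",f[:,:,::-1])
print(readout.get_wrist_force(),readout.get_ee_pos())
E
```

```text
[(0.035, 0.02), (0.0337, 0.38), (0.0324, -0.12), (0.0311, -0.28), (0.0298, 0.16), (0.0285, -0.33), (0.0272, -0.53), (0.0259, -0.27), (0.0246, 0.27), (0.0233, 0.28), (0.022, -0.06), (0.0207, 2.45), (0.0199, 2.86), (0.0191, 2.68), (0.0183, 3.02), (0.0175, 2.87), (0.0167, 2.96), (0.0159, 3.57), (0.0151, 3.08), (0.0143, 3.54), (0.0135, 5.78), (0.0127, 10.17)] contact 0.020700000000000007 24.3917
retreated 25.8167
[-0.3427  1.0566 -1.2197] [0.527  0.305  0.1984]
```

Contact showed at 3 N, and the force rose at the stop after about 7–8 mm of travel. Then the arm retreated. Now I'll watch the hatch for two seconds and check it.

```bash
python3 - <<'E'
from h import *
manip.wait(2.1)
s=capture("side"); f=s["frame"][140:340,190:350]
cv2.imwrite("pics/side5.png",cv2.resize(f,None,fx=3,fy=3)[:,:,::-1])
print(readout.get_time(),readout.get_wrist_force())
E
```

```text
28.0167 [1.0563 0.1976 0.8765]
```

View pics/side5.png

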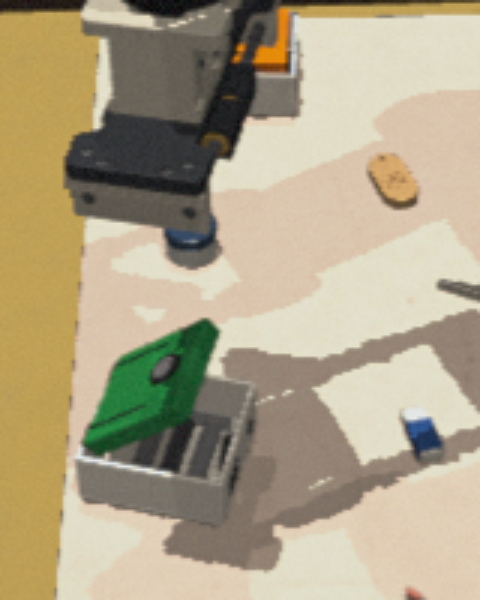

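The green hatch stands open (crop about (155,385)). The pot, blank, eraser and orange box are where they were, and the gripper is well clear.

```bash
python3 -c "
from h import *
print(job.job_done())"
```

```text
the job is handed in; nothing more can be done
None
```

The green hatch was opened with one fingertip press on its pad, still stood open after two seconds untouched, and the job was handed in at about 28 s, with the orange box and small things left in place. The closed fingertips met the pad about 37 mm lower in reported TCP height than expected, so I found contact by force.

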